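Clear the jammed kiln-prop feeder and fill the rack

ROBOT

A 6-joint arm with a two-finger parallel gripper is mounted at the origin on the work surface. World frame = base frame: x ahead of the robot, y to its left, z up, the work surface at z = 0. Lengths are in m, angles in rad, forces in N, time in s.
With the tool pointing down it reaches from about 0.35 to 0.875 m from the base axis. Payload 4.2 kg.
Tool frame: the origin (TCP) lies at the centre of the arm's flange, where the gripper is bolted on; the fingertips stand 182 mm ahead of it and the grasp point (between the pads) lies 164 mm ahead of it; z points along the fingers, y is the line along which they close (so a half turn about z gives the same grasp; the last joint's range is limited). The gripper opens to 87 mm and grips with 3 to 60 N. Pads are 19 mm wide; open, the fingers measure 117 mm over their backs; the gripper's body (75 mm by 190 mm) begins 51 mm behind the grasp point.
Start: joints at [-0.956, 0.385, 0.008, 0, -1.194, -0.259], TCP at [0.218, -0.586, 0.405] pointing down, gripper open.
Joint ranges: [-3.14, 3.14], [-1.21, 2.06], [-1.07, 1.41], [-3.16, 2.05], [-2.99, -0.16], [-3.1, 3.1]. Speed limits (rad/s): [2.79, 2.79, 3.14, 3.14, 3.14, 3.14].

INTERFACE

Orientations are given as a rotation vector (axis times angle).
In Python, from station import telemetry, imaging, order, finder gives the robot as it stands.
- The arm moves only by the tool move_arm, never from a script. Its argument "commands" is a list of rows, each a list of 4 numbers: the shift along the tool's x, y, z in m, then the turn about the tool's z in rad. In form: [[x, y, z, roll], ...]. A call has 1 to 8 rows; each row is the pose to reach, as a shift and turn from the pose commanded when the call began, along the tool's axes at that moment; what a row does not reach only later rows make up. A row lasts 1/10 s, in which the tool goes at most 50 mm and 8.59 degrees, less where a joint would pass 70% of its speed; a pose out of reach is approached as far as the arm can. A call with a gripper value outside its range is refused whole. "grip" is the opening, from 0 (shut) to 1 (fully open), set as the call begins (left out, the last holds). The fingers move at their own pace and stop on an object; "grip_force" is the grip in N (left out, the last holds). Time passes only in rows, so rows that repeat a pose let the fingers close. It gives the time, the measured TCP pose, the force, the opening and the grip force at its end, in the units of the state.
- telemetry.get_state(): the state, without advancing time (a new reading comes with each control period).
- imaging.get_image(name): name is "scene" or "top"; returns a dict with "color" (480x640x3 uint8, red, green, blue), "range_z" (480x640 float32, m along the optical axis (not along the pixel's ray), 0 where there is no reading), "fx", "fy", "cx", "cy" (pixels), "eye" and "attitude" of the camera in the world. Camera axes: x right, y up, looking along -z (the intrinsics and any distortion apply to the point x, -y, -z); pixel columns grow to the right and rows downward; lengths in m; the calibration is good to about 2 mm. A picture is of the moment at which its call begins.
- order.finish_job(): hands the job in; it is judged then, once.
Trained networks look in a picture, given as the dict that the camera call returned (one of the last four; its "shot" number tells which), for a name from the list of things; names that differ only in an ending like _2 or _b are one class to them, and where a whole thing is asked for, a point or a joint stands for the part that bears it (a point fixed in the world has none). Each returns a list of dicts, best first, with "p" (0 to 1); they miss things now and then, are a little off and sometimes report something else, mostly with a low value. They report only what shows in the picture. A call takes as long as a camera call. They do not tell look-alikes from the thing itself.
- finder.cut_out(picture, query): "pixels" (480x640 bool, what is visible of it) and "uv" ([column, row] in pixels, amid what is visible of it).
- finder.pinpoint(picture, query): "uv" ([column, row] in pixels: a listed point, or the origin of a listed thing).
The state is a dict: "time": time; "joints": joint angles; "qd": joint speeds; "tau": joint torques, N m; "eef_pos": TCP position; "orientation": TCP orientation; "force": force on the tool from outside, world axes, zero at the start; "torque": the same for the moment, N m; "opening": finger opening in m; "gripper_force": force on a finger pad.
Only numpy, scipy, OpenCV 4.12 (cv2) and the standard library are available. Lean on these libraries where they do the work, as an engineer would, in place of code of your own. Each camera call takes 0.05 s, during which the arm holds its last target. There are 200 camera calls.

TASK

An oversize terracotta prop is jammed under the red gauge of the kiln-prop feeder: ease it back up the slope, lift it out without wrenching it against the gauge, and put it in the blue reject tray, so that the white props behind it roll down to the stop. Then take the white prop that has arrived at the stop and lay it in the empty, yellow-marked groove of the wooden rack, centred like its neighbours. Set both down rather than dropping them, leave the other two white props in the feeder, and do not disturb the props already in the rack or the pottery standing around.

Things in the scene. Friction and masses are not known exactly. Their poses are not given: they have to be found in the camera images.
- chute: Fixed feeder: aluminium trough 62 mm wide, 326 mm long on wooden feet, sloping down to its own -y at 0.2 rad. Its level x axis runs across the trough, as all props in it lie. Origin on the table. Trough floor 50 mm above the table at the stop (y = -0.09), rising to 114 mm. Side rims only 6 mm high, 4 mm thick, 54 mm apart inside; nothing else stands beside the props' ends where they are gripped.
- gauge: Fixed, polished red fork of 8 mm bars, all down-slope of or above the jam, within 36 mm across there. Origin midway between the lower prongs' tips; these stop the prop, 34 mm clear over the floor (white props pass beneath). Two upper bars, 46 mm clear, top 54 mm, reach 7 mm up-slope past the prop's centre line: it lifts out freely only after moving about 30 mm up the slope.
- pickup (a point): Where the centre of a white prop lies when it rests against the dark stop (22 mm high, 44 mm wide) at the foot of the feeder; axes as the feeder's. Props that follow rest up the slope behind it, touching, 28 mm apart.
- second (a point): Where the centre of the next white prop lies, resting against the one at the stop; axes as the feeder's.
- jam_c (a point): Centre of the jammed oversize prop: terracotta solid cylinder 42 mm in diameter, 50 mm long, about 0.14 kg, lying across the feeder, x axis along the cylinder. Grip it by its flat end faces from above. The white props touching it from up-slope are light and roll back when pushed; 45 mm of trough is free behind them.
- prop1_c (a point): Centre of the first white prop behind the jam, a white ceramic solid cylinder 28 mm in diameter, 50 mm long, about 0.06 kg, its x axis along the cylinder. Once the jam is cleared it rolls down to the stop by itself within about 2 s; grip it by its flat end faces from above.
- prop2_c (a point): Centre of the second white prop (same size). It ends at the stop after the first has been taken.
- prop3_c (a point): Centre of the third white prop (same size). It ends behind the second.
- tray: Blue open reject tray, 160 mm (its x) by 120 mm (its y), 45 mm high, walls and floor 5 mm, fixed. Origin at the centre of its underside.
- rack: Light wooden rack, 44 mm (its x) by 150 mm (its y), fixed. Origin at the centre of its underside. Three grooves run along its x at y = -45, 0 and +45 mm; each is formed by two ledges 20 mm apart, whose tops are 22 mm above the table; a white prop lying in one has its centre 31.8 mm above the table and overhangs the rack by 3 mm at either end. Two grooves hold a prop, one is empty.
- seat (a point): Where the centre of a white prop lies when seated in the empty groove; x axis along the groove. A yellow strip 42 x 16 mm marks the bottom of this groove.
- rackprop1_c (a point): Centre of a white prop already in the rack (28 mm diameter, 50 mm long).
- rackprop2_c (a point): Centre of the other white prop already in the rack.
- figure: Blue glazed figurine 95 mm tall, 52 mm wide, bystander; origin at its underside.
- mug: White mug 80 mm tall, 72 mm wide, bystander; origin at its underside.
- jar: Green glaze jar 75 mm tall, 64 mm wide, bystander; origin at its underside.
Mind the look-alikes: they are no part of the job. Of the things shaped like the part that bears jam_c, the terracotta one is meant.

How it is judged:
By the outcome, as a careful person would: the job done as asked, in the order asked, and still so for the second after the job is handed in, with the robot touching nothing.
It also fails if it takes over 72 s, if anything falls off the work surface, if the arm or the gripper's body presses on something with over 40 N, if the wrist force passes 120 N, or if a joint passes its speed limit or range.

## Working session

There is one attempt and no reset: what is moved stays moved. The work goes in short steps, Python scripts to look and compute and a tool call to move; the robot and the scene stay as the last step left them, time stands still between calls to the robot, and variables do not carry over. Pictures are saved under pics/ and viewed, at most 10 in all, crops included, and the job is handed in when it is done.

Besides the shell and the picture viewer there is one more tool, called after ">>>" as name(argument=value, ...) on one line, values as JSON. move_arm: Moves the arm, as the interface text tells. Its arguments: {"type":"object","properties":{"commands":{"type":"array","items":{"type":"array","items":{"type":"number"}}},"grip":{"type":"number"},"grip_force":{"type":"number"}},"required":["commands"]}

```bash
mkdir -p pics; cat > h.py <<'E'
import numpy as np, cv2
from scipy.spatial.transform import Rotation as R
from station import telemetry, imaging, order, finder
def att(p):
    a=np.array(p["attitude"],float)
    if a.shape==(3,3): return a
    return R.from_rotvec(a).as_matrix() if a.size==3 else R.from_quat(a).as_matrix()
def W(p,u,v,d):
    u,v,d=map(np.asarray,(u,v,d))
    c=np.stack([(u-p["cx"])/p["fx"]*d,-(v-p["cy"])/p["fy"]*d,-d],-1)
    return c@att(p).T+np.array(p["eye"])
def at(p,uv):
    u,v=int(round(uv[0])),int(round(uv[1]))
    d=p["range_z"][max(v-2,0):v+3,max(u-2,0):u+3]; d=d[d>0]
    return W(p,uv[0],uv[1],np.median(d)) if d.size else None
def ray(p,uv,z):
    o=np.array(p["eye"]);q=W(p,uv[0],uv[1],1.0)-o
    return o+q*(z-o[2])/q[2]
def save(n,img): cv2.imwrite("pics/"+n,cv2.cvtColor(img,cv2.COLOR_RGB2BGR))
E
python3 - <<'E'
from h import *
np.set_printoptions(precision=4,suppress=True)
s=telemetry.get_state(); print(s)
ims={}
for n in("scene","top"):
    p=imaging.get_image(n); ims[n]=p
    print(n,{k:v for k,v in p.items() if k not in("color","range_z")})
    for q in["chute","gauge","pickup","second","jam_c","prop1_c","prop2_c","prop3_c","tray","rack","seat","rackprop1_c","rackprop2_c","figure","mug","jar"]:
        for r in finder.pinpoint(p,q)[:3]:
            if r["p"]>.2: print(q,np.round(r["uv"],1),round(r["p"],2),at(p,r["uv"]))
save("both_scene.png",ims["scene"]["color"]);save("both_top.png",ims["top"]["color"])
E
```

```text
{'time': 0.0, 'joints': array([-0.9564,  0.3856,  0.0066, -0.0005, -1.194 , -0.2586]), 'qd': array([ 0.0031,  0.    , -0.0009,  0.001 ,  0.0002, -0.0004]), 'tau': array([ -0.0001, -39.0666,  18.7403,   4.22  ,   0.0109,  -0.0002]), 'eef_pos': array([ 0.2177, -0.5857,  0.4037]), 'orientation': array([ 0.5555, -3.0916, -0.0034]), 'force': array([ 0.1233,  0.1192, -0.2886]), 'torque': array([-0.0159,  0.0159, -0.0235]), 'gripper_force': 0.0, 'opening': 0.0871701102090556}
scene {'fx': 472.6448549801979, 'fy': 472.6448549801979, 'cx': 313.1776261582566, 'cy': 237.96260702922604, 'eye': array([ 1.0964, -0.1448,  0.8385]), 'attitude': array([0.5003, 0.3738, 1.2948]), 'shot': 1}
chute [371.3 227.8] 0.62 [0.5779 0.121  0.0147]
gauge [398.5 190.7] 0.73 [0.5718 0.1658 0.1191]
pickup [336.  213.6] 0.78 [0.5533 0.0478 0.0555]
second [349.3 210.8] 0.86 [0.5564 0.0749 0.0609]
jam_c [404.6 194.6] 0.73 [0.5876 0.1718 0.1245]
jam_c [335.5 214.2] 0.72 [0.554  0.0466 0.0548]
jam_c [452.4 255.4] 0.61 [0.6956 0.248  0.043 ]
prop1_c [424.3 190.8] 0.59 [0.5825 0.2158 0.1176]
prop1_c [113.9 245.1] 0.37 [ 0.
[... 1341 characters left out ...]
m_c [238.5 303.5] 0.74 [0.4605 0.1394 0.0412]
jam_c [215.  250.4] 0.61 [0.5661 0.1794 0.1238]
prop1_c [199.3 244.4] 0.79 [0.58   0.2155 0.1153]
prop2_c [186.6 242.1] 0.72 [0.5835 0.2411 0.1208]
prop2_c [479.4 286.7] 0.39 [ 0.5056 -0.4005  0.0451]
prop3_c [170.6 240. ] 0.9 [0.5864 0.2732 0.1267]
tray [354.8 298.7] 0.79 [ 0.4773 -0.1234  0.0042]
rack [456.8 289.7] 0.64 [ 0.4984 -0.3503  0.0419]
seat [440.1 293. ] 0.59 [ 0.4925 -0.3194  0.0154]
seat [185.4 244. ] 0.39 [0.5794 0.2434 0.1207]
rackprop1_c [477.2 286. ] 0.58 [ 0.5072 -0.3962  0.0435]
rackprop2_c [461.7 290.8] 0.83 [ 0.4958 -0.3603  0.0449]
mug [325.2 190.3] 0.88 [ 0.7382 -0.0512  0.0055]
jar [251.3 177.1] 0.7 [0.746  0.1188 0.0728]
```

View pics/both_scene.png

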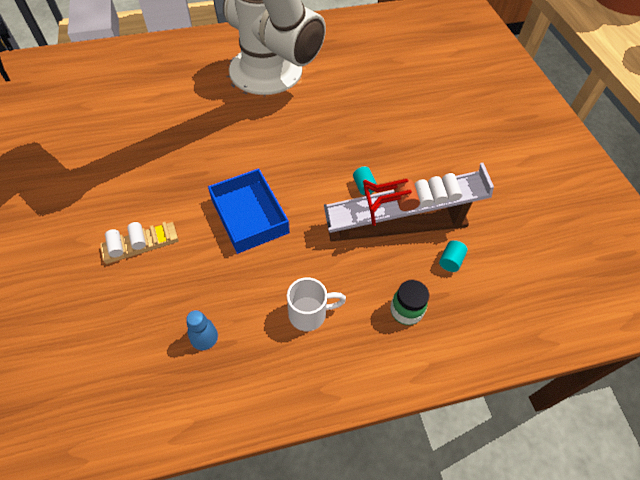

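View pics/both_top.png

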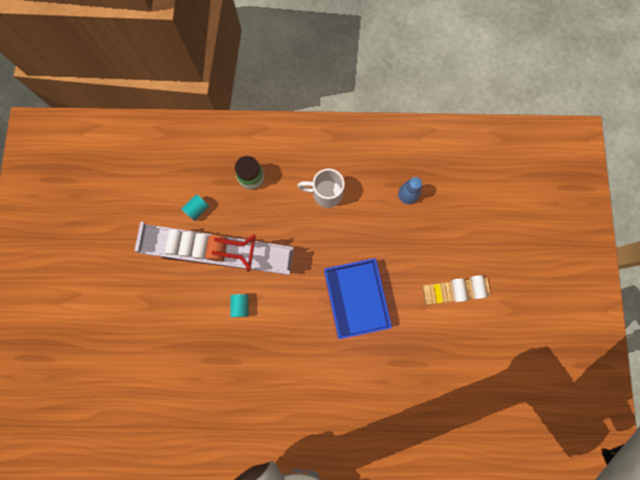

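The scene shows the jammed terracotta prop in the chute under the red gauge, at about scene (412,196) and top (219,249). The look-alikes are the teal cylinders lying on the table at top (195,207) and (239,305). I choose the terracotta one. Next I'll take a close crop and measure.

```bash
python3 - <<'E'
from h import *
np.set_printoptions(precision=4,suppress=True)
P={n:imaging.get_image(n) for n in("top","scene")}
crops=[]
for n,p in P.items():
    img=p["color"];hsv=cv2.cvtColor(img,cv2.COLOR_RGB2HSV)
    v,u=np.mgrid[:480,:640]; X=W(p,u,v,p["range_z"]); ok=p["range_z"]>0
    reg=ok&(X[...,0]>.48)&(X[...,0]<.66)&(X[...,1]>0)&(X[...,1]<.34)
    # trough plane: greyish, z>0.03
    grey=reg&(hsv[...,1]<60)&(X[...,2]>.04)
    xy=X[grey][:,:2]; (c,sz,a)=cv2.minAreaRect((xy*1000).astype(np.float32)); print(n,"chute rect",c,sz,a)
    wh=reg&(hsv[...,1]<25)&(hsv[...,2]>180)&(X[...,1]>.19)&(X[...,2]>.1)
    print(" white zmax",np.percentile(X[wh][:,2],[50,98]) if wh.any() else None)
    red=reg&(X[...,2]>.07)&((hsv[...,0]<4)|(hsv[...,0]>176))&(hsv[...,1]>200)
    print(" gauge",red.sum(),X[red].min(0),X[red].max(0))
    ter=reg&(X[...,2]>.09)&(hsv[...,0]>=3)&(hsv[...,0]<=14)&(hsv[...,1]>110)&(hsv[...,1]<=215)&(X[...,1]>.14)&(X[...,1]<.25)
    print(" terra",ter.sum(),X[ter].min(0),X[ter].max(0),X[ter].mean(0), np.argwhere(ter).mean(0))
    for q in["prop1_c","prop2_c","prop3_c","rackprop1_c","rackprop2_c","tray","rack","seat"]:
        r=finder.cut_out(p,q)
        if r:
            m=r[0]["pixels"]&ok; Y=X[m]; zt=np.percentile(Y[:,2],95)
            (c,sz,a)=cv2.minAreaRect((Y[:,:2]*1000).astype(np.float32))
            print(" ",q,round(r[0]["p"],2),r[0]["uv"],"rect",np.round(c,1),np.round(sz,1),round(a,1),"z",zt)
    yel=ok&(hsv[...,0]>24)&(hsv[...,0]<34)&(hsv[...,1]>200)&(X[...,1]<-.25)&(X[...,2]<.05)
    (c,sz,a)=cv2.minAreaRect((X[yel][:,:2]*1000).astype(np.float32)); print(" yellow",yel.sum(),c,sz,a,X[yel].mean(0))
    y0,x0=(200,130) if n=="top" else (150,310)
    crops.append(cv2.resize(img[y0:y0+80,x0:x0+190],None,fx=4,fy=4,interpolation=cv2.INTER_CUBIC)[:300])
save("crop1.png",np.vstack(crops))
E
```

```text
top chute rect (545.8853759765625, 183.27899169921875) (316.8194580078125, 120.55074310302734) 83.89584350585938
 white zmax [0.1155 0.1427]
 gauge 229 [0.5297 0.0999 0.0953] [0.6008 0.1829 0.1358]
 terra 413 [0.5486 0.1545 0.0931] [0.6002 0.2053 0.1352] [0.573  0.1804 0.1195] [247.5254 215.1913]
  prop1_c 0.53 [199.5, 243.9] rect [580.1 215.7] [55.1 31.2] 2.6 z 0.11769366969797468
  prop2_c 0.52 [185.4, 241.9] rect [584.7 244.6] [33.9 55.5] 84.4 z 0.12270865395829011
  prop3_c 0.85 [172.2, 239.8] rect [584.7 271.2] [30.  49.7] 83.9 z 0.12843332968117774
  rackprop1_c 0.74 [480.0, 285.4] rect [ 507.1 -402.4] [49.3 26.4] 6.9 z 0.04734187912625951
  rackprop2_c 0.66 [459.8, 289.0] rect [ 499.2 -362.2] [48.6 35.3] 8.4 z 0.04678228616062685
  tray 0.75 [355.2, 297.7] rect [ 480.  -129.6] [162.  127.2] 12.3 z 0.0451264796229001
  rack 0.8 [447.9, 292.2] rect [ 499.  -358.6] [ 43.3 150.9] 7.8 z 0.02385034913434361
  seat 0.58 [438.2, 294.3] rect [ 491.7 -315.6] [39.4 15.1] 3.9 z 0.01836823036715538
 yellow 79 (492.44610595703125, -314.05523681640625) (37.786617279052734, 12.032173156738281
[... 408 characters left out ...]
 0.11949631183741512
  prop2_c 0.62 [438.9, 191.1] rect [582.  245.3] [27.2 52.4] 83.7 z 0.12480680788896242
  prop3_c 0.62 [450.5, 187.0] rect [584.2 276. ] [35.6 52.7] 81.1 z 0.13043615312015977
  rackprop1_c 0.79 [115.7, 245.5] rect [ 487.6 -405.6] [93.2 32.3] 15.1 z 0.048121874123093746
  rackprop2_c 0.86 [137.8, 237.3] rect [ 499.2 -357.3] [52.  30.4] 9.2 z 0.048170553718337936
  tray 0.69 [249.1, 210.8] rect [ 456.  -122.3] [204.5 133.1] 12.5 z 0.04693554786608989
  rack 0.96 [151.0, 242.7] rect [ 493.6 -359.1] [ 63.2 155.8] 10.2 z 0.02480431334846432
 yellow 114 (491.34967041015625, -313.54876708984375) (44.05719757080078, 14.74063491821289) 9.360610961914062 [ 0.4922 -0.3132  0.0167]
```

View pics/crop1.png

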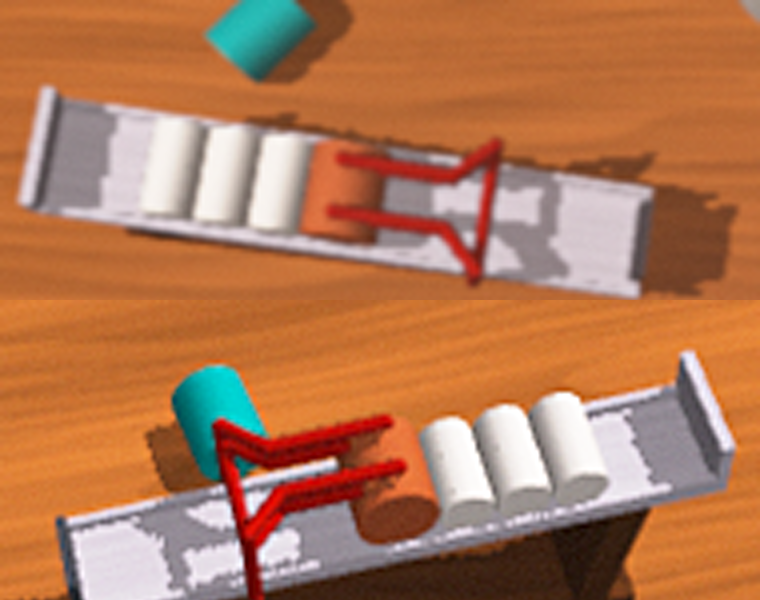

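The crop confirms it: the terracotta cylinder sits under the red fork, with three white props touching it up-slope and the teal cylinders outside the chute. I'll fit the chute line now and work out the first move.

```bash
cat >> h.py <<'E'
def go(target_g,yaw,ztool=True):
    """shift in tool axes to bring grasp point to target_g with tool y along yaw (mod pi)"""
    s=telemetry.get_state();M=R.from_rotvec(s["orientation"]).as_matrix()
    g=np.array(s["eef_pos"])+M@[0,0,.164]
    d=M.T@(np.array(target_g)-g)
    y=np.array([np.cos(yaw),np.sin(yaw),0]);l=M.T@y
    a=np.arctan2(-l[0],l[1]); a=(a+np.pi/2)%np.pi-np.pi/2
    print("grasp",g.round(4),"tool x",M[:,0].round(3),"y",M[:,1].round(3),"shift",d.round(4),"roll",a.round(4),"j6",s["joints"][5].round(2),"t",s["time"],"F",s["force"].round(1))
E
python3 - <<'E'
from h import *
np.set_printoptions(precision=4,suppress=True)
for n in("top","scene"):
    p=imaging.get_image(n)
    img=p["color"];hsv=cv2.cvtColor(img,cv2.COLOR_RGB2HSV)
    v,u=np.mgrid[:480,:640]; X=W(p,u,v,p["range_z"])
    # floor height model along y for chosen points
    g=(p["range_z"]>0)&(hsv[...,1]<70)&(X[...,0]>.5)&(X[...,0]<.65)&(X[...,1]>.05)&(X[...,1]<.29)
    Y=X[g]; zf=0.0515+(Y[:,1]-.035)*np.tan(.2)
    print(n,"floor resid",np.median((Y[:,2]-zf)[abs(Y[:,2]-zf)<.012]))
    k=abs(Y[:,2]-zf)<.012; Y=Y[k]
    L=[]
    for y in np.arange(.05,.29,.01):
        b=Y[abs(Y[:,1]-y)<.005]
        if len(b)>8: L.append([y,b[:,0].min(),b[:,0].max()])
    L=np.array(L); w=L[:,2]-L[:,1]; print(w.round(3))
    L=L[(w>.056)&(w<.068)]
    if len(L)>4:
        f=np.polyfit(L[:,0],L[:,1:].mean(1),1); print(" slope deg",np.degrees(np.arctan(f[0])),"x at y=.18,.05",np.polyval(f,[.18,.05]))
go([.5745,.18,.21],-.12)
E
```

```text
top floor resid 7.971479265161951e-05
[0.061 0.062 0.063 0.061 0.062 0.063 0.047 0.057 0.063 0.063 0.062 0.062
 0.03  0.006 0.007 0.062 0.062 0.062 0.062 0.063 0.063 0.062 0.062 0.062]
 slope deg 6.14540647446482 x at y=.18,.05 [0.5748 0.5608]
scene floor resid 0.0020095276309314673
[0.063 0.064 0.065 0.062 0.062 0.064 0.061 0.061 0.067 0.063 0.064 0.064
 0.064 0.006 0.006 0.011 0.017 0.008 0.013 0.016 0.009 0.013 0.011 0.011]
 slope deg 6.048066952634661 x at y=.18,.05 [0.5741 0.5603]
grasp [ 0.2177 -0.5858  0.2407] tool x [-0.937 -0.348  0.   ] y [-0.348  0.937 -0.   ] shift [-0.6012  0.5936  0.0307] roll -1.095 j6 -0.26 t 2.7 F [0.2 0.1 0.2]
```

>>> move_arm(commands=[[-0.601, 0.594, 0.03, -1.1], [-0.601, 0.594, 0.03, -1.1], [-0.601, 0.594, 0.03, -1.1], [-0.601, 0.594, 0.03, -1.1], [-0.601, 0.594, 0.03, -1.1], [-0.601, 0.594, 0.03, -1.1], [-0.601, 0.594, 0.03, -1.1], [-0.601, 0.594, 0.03, -1.1]], grip=1)

```text
time: 3.5
eef_pos: [0.3867, -0.2215, 0.391]
orientation: [-2.094, 2.341, -0.002]
force: [1.0, -0.7, 0.7]
opening: 0.0871
gripper_force: 0.0
```

```bash
python3 -c "
from h import *
go([.5745,.18,.21],-.107)"
```

```text
grasp [ 0.3869 -0.2215  0.227 ] tool x [-0.111 -0.994  0.   ] y [-0.994  0.111 -0.001] shift [-0.4199 -0.1418  0.0171] roll -0.0042 j6 0.04 t 3.5 F [ 1.  -0.7  0.7]
```

>>> move_arm(commands=[[-0.42, -0.142, 0.017, 0], [-0.42, -0.142, 0.017, 0], [-0.42, -0.142, 0.017, 0], [-0.42, -0.142, 0.017, 0], [-0.42, -0.142, 0.017, 0], [-0.42, -0.142, 0.017, 0], [-0.42, -0.142, 0.017, 0], [-0.42, -0.142, 0.017, 0]])

```text
time: 4.3
eef_pos: [0.5575, 0.1402, 0.3754]
orientation: [-2.09, 2.344, -0.0]
force: [1.3, -1.5, -0.5]
opening: 0.0869
gripper_force: 0.0
```

>>> move_arm(commands=[[-0.05, -0.017, 0, 0], [-0.05, -0.017, 0, 0], [-0.05, -0.017, 0, 0], [-0.05, -0.017, 0, 0]])

```text
time: 4.7
eef_pos: [0.5792, 0.1851, 0.3751]
orientation: [2.089, -2.345, -0.0]
force: [0.2, -0.5, 0.5]
opening: 0.0873
gripper_force: 0.0
```

```bash
python3 -c "
from h import *
go([.5745,.18,.115],-.107)
ims=[]
for n,(x0,y0) in dict(top=(120,160),scene=(310,110)).items():
    p=imaging.get_image(n); ims.append(cv2.resize(p['color'][y0:y0+150,x0:x0+200],None,fx=2,fy=2,interpolation=cv2.INTER_CUBIC))
save('c2.png',np.hstack(ims))"
```

```text
grasp [0.5791 0.185  0.2111] tool x [-0.115 -0.993  0.001] y [-0.993  0.115  0.001] shift [0.0055 0.0039 0.0961] roll -0.0084 j6 -0.69 t 4.7 F [ 0.2 -0.5  0.5]
```

View pics/c2.png

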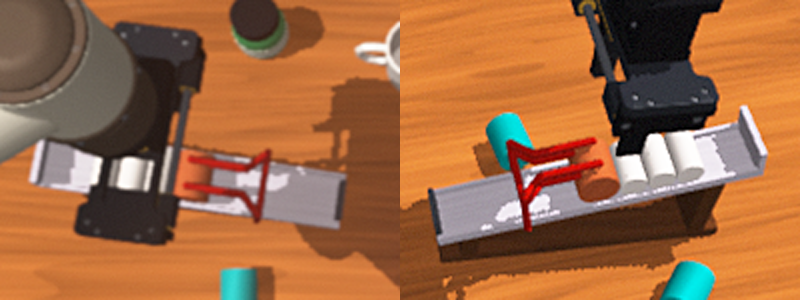

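The gripper is above the jammed prop, the gauge is clear and the scene is unchanged. Now I descend.

>>> move_arm(commands=[[0.005, 0.004, 0.04, -0.008], [0.005, 0.004, 0.07, -0.008], [0.005, 0.004, 0.085, -0.008], [0.005, 0.004, 0.098, -0.008], [0.005, 0.004, 0.098, -0.008], [0.005, 0.004, 0.098, -0.008]])

```text
time: 5.4
eef_pos: [0.5754, 0.181, 0.2781]
orientation: [-2.098, 2.336, -0.001]
force: [-0.2, 0.4, 1.2]
opening: 0.0874
gripper_force: 0.0
```

```bash
python3 -c "
from h import *
go([.5745,.18,.113],-.107)
p=imaging.get_image('scene'); save('c3.png',cv2.resize(p['color'][130:280,310:510],None,fx=3,fy=3,interpolation=cv2.INTER_CUBIC))"
```

```text
grasp [0.5756 0.181  0.1141] tool x [-0.107 -0.994 -0.001] y [-0.994  0.107 -0.001] shift [0.0011 0.001  0.0011] roll -0.0003 j6 -0.68 t 5.4 F [-0.2  0.4  1.2]
```

View pics/c3.png

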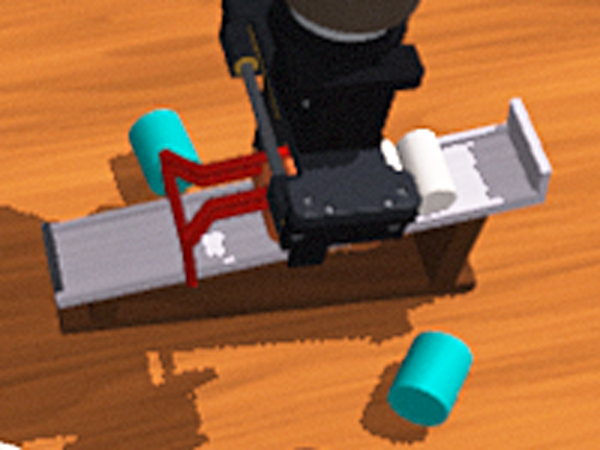

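The fingers straddle the prop's ends and nothing is touching. Closing.

>>> move_arm(commands=[[0, 0, 0, 0], [0, 0, 0, 0], [0, 0, 0, 0], [0, 0, 0, 0], [0, 0, 0, 0], [0, 0, 0, 0]], grip=0.4, grip_force=20)

```text
time: 6.05
eef_pos: [0.5749, 0.1813, 0.2773]
orientation: [2.099, -2.337, -0.0]
force: [-2.0, -0.4, -0.0]
opening: 0.0497
gripper_force: 20.0
```

>>> move_arm(commands=[[-0.005, 0, -0.0012, 0], [-0.01, 0, -0.0025, 0], [-0.015, 0, -0.0036, 0], [-0.02, 0, -0.0047, 0], [-0.025, 0, -0.0058, 0], [-0.03, 0, -0.007, 0], [-0.035, 0, -0.008, 0], [-0.037, 0, -0.0085, 0]])

```text
time: 6.85
eef_pos: [0.5791, 0.2188, 0.2859]
orientation: [-2.1, 2.336, -0.0]
force: [-0.3, -1.4, -1.4]
opening: 0.05
gripper_force: 20.0
```

>>> move_arm(commands=[[0, 0, 0, 0], [0, 0, -0.005, 0], [0, 0, -0.015, 0], [0, 0, -0.03, 0]])

```text
time: 7.25
eef_pos: [0.5789, 0.218, 0.3161]
orientation: [2.099, -2.337, -0.0]
force: [-0.1, -0.2, -1.0]
opening: 0.0498
gripper_force: 20.0
```

>>> move_arm(commands=[[0, 0, -0.03, 0], [0, 0, -0.06, 0], [0, 0, -0.09, 0], [0, 0, -0.1, 0], [0, 0, -0.1, 0]])

```text
time: 7.75
eef_pos: [0.579, 0.218, 0.418]
orientation: [-2.096, 2.334, -0.001]
force: [-0.0, -0.6, -2.3]
opening: 0.0494
gripper_force: 20.0
```

```bash
python3 -c "
from h import *
go([.478,-.127,.21],.215)"
```

```text
grasp [0.5796 0.2185 0.254 ] tool x [-0.107 -0.994 -0.003] y [-0.994  0.107 -0.004] shift [0.3545 0.0642 0.0426] roll -0.3222 j6 -0.73 t 7.75 F [-0.  -0.6 -2.3]
```

>>> move_arm(commands=[[0.354, 0.064, 0.0, -0.322], [0.354, 0.064, 0.0, -0.322], [0.354, 0.064, 0.0, -0.322], [0.354, 0.064, 0.0, -0.322], [0.354, 0.064, 0.0, -0.322], [0.354, 0.064, 0.0, -0.322], [0.354, 0.064, 0.0, -0.322], [0.354, 0.064, 0.0, -0.322]])

```text
time: 8.55
eef_pos: [0.4752, -0.1305, 0.4139]
orientation: [2.44, -1.975, -0.006]
force: [0.9, 0.4, -1.2]
opening: 0.0494
gripper_force: 20.0
```

```bash
python3 - <<'E'
from h import *
go([.478,-.126,.055],.215)
p=imaging.get_image("scene")
save('c4.png',p['color'])
E
```

```text
grasp [ 0.4745 -0.1304  0.2499] tool x [ 0.208 -0.978 -0.001] y [-0.978 -0.208  0.004] shift [-0.0034 -0.0052  0.1948] roll -0.0053 j6 0.15 t 8.55 F [ 0.9  0.4 -1.2]
```

View pics/c4.png

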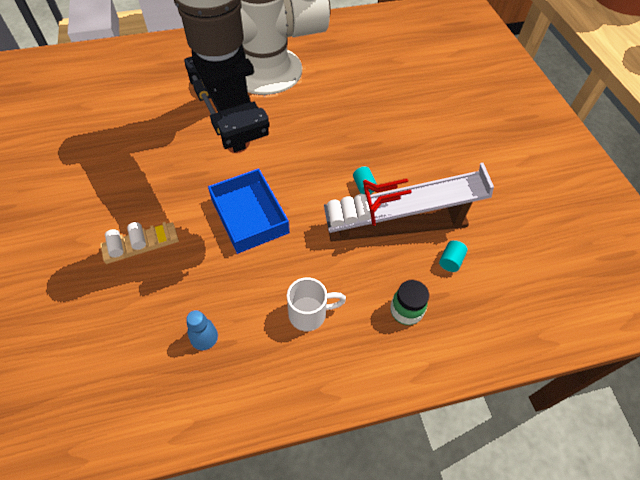

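The white props have rolled to the stop, at about (336,212), (350,210) and (363,208), and the terracotta prop is held above the tray. Lowering.

>>> move_arm(commands=[[-0.003, -0.005, 0.05, 0], [-0.003, -0.005, 0.1, 0], [-0.003, -0.005, 0.15, 0], [-0.003, -0.005, 0.18, 0], [-0.003, -0.005, 0.2, 0], [-0.003, -0.005, 0.208, 0], [-0.003, -0.005, 0.21, 0], [-0.003, -0.005, 0.21, 0]])

```text
time: 9.4
eef_pos: [0.4823, -0.1227, 0.206]
orientation: [-2.447, 1.969, -0.001]
force: [0.6, -0.5, -1.0]
opening: 0.0499
gripper_force: 20.0
```

>>> move_arm(commands=[[0, 0, 0.001, 0], [0, 0, 0.002, 0], [0, 0, 0.002, 0]])

```text
time: 9.7
eef_pos: [0.4819, -0.1231, 0.2044]
orientation: [-2.446, 1.97, -0.002]
force: [-0.7, 0.3, -2.0]
opening: 0.05
gripper_force: 20.0
```

>>> move_arm(commands=[[0, 0, 0.001, 0], [0, 0, 0.002, 0], [0, 0, 0.003, 0], [0, 0, 0.003, 0]])

```text
time: 10.1
eef_pos: [0.4819, -0.1231, 0.2009]
orientation: [2.447, -1.97, 0.0]
force: [-0.7, 0.4, 0.2]
opening: 0.0498
gripper_force: 20.0
```

>>> move_arm(commands=[[0, 0, 0.001, 0], [0, 0, 0.0015, 0], [0, 0, 0.0015, 0]])

```text
time: 10.4
eef_pos: [0.4818, -0.1231, 0.2008]
orientation: [2.447, -1.969, 0.0]
force: [-4.1, 1.6, 13.0]
opening: 0.0498
gripper_force: 20.0
```

It's touching the tray floor. I'll relieve the pressure, open and retreat.

>>> move_arm(commands=[[0, 0, -0.0012, 0], [0, 0, -0.0012, 0]])

```text
time: 10.6
eef_pos: [0.4819, -0.1231, 0.2009]
orientation: [-2.447, 1.97, -0.001]
force: [-1.5, 1.1, 4.8]
opening: 0.0498
gripper_force: 20.0
```

>>> move_arm(commands=[[0, 0, 0, 0], [0, 0, 0, 0], [0, 0, 0, 0], [0, 0, 0, 0], [0, 0, 0, 0]], grip=0.75)

```text
time: 11.1
eef_pos: [0.4818, -0.1231, 0.2003]
orientation: [2.447, -1.97, -0.0]
force: [0.4, 0.5, -0.4]
opening: 0.0649
gripper_force: 0.0
```

>>> move_arm(commands=[[0, 0, -0.02, 0], [0, 0, -0.06, 0], [0, 0, -0.11, 0], [0, 0, -0.16, 0], [0, 0, -0.19, 0], [0, 0, -0.19, 0]])

```text
time: 11.7
eef_pos: [0.4826, -0.1232, 0.3958]
orientation: [-2.442, 1.965, -0.015]
force: [0.1, -0.3, 0.1]
opening: 0.0652
gripper_force: 0.0
```

```bash
python3 - <<'E'
from h import *
np.set_printoptions(precision=4,suppress=True)
for n in("top","scene"):
    p=imaging.get_image(n)
    for q in["pickup","jam_c"]:
        for r in finder.pinpoint(p,q)[:3]:
            if r["p"]>.3: print(n,q,np.round(r["uv"],1),round(r["p"],2),at(p,r["uv"]))
    hsv=cv2.cvtColor(p["color"],cv2.COLOR_RGB2HSV)
    v,u=np.mgrid[:480,:640]; X=W(p,u,v,p["range_z"])
    m=(X[...,0]>.5)&(X[...,0]<.65)&(X[...,1]>.02)&(X[...,1]<.14)&(p["range_z"]>0)&(hsv[...,1]<80)
    zf=.052+(X[...,1]-.035)*np.tan(.2)
    t=m&(X[...,2]-zf>.014)&(X[...,2]-zf<.034)
    Y=X[t]
    for y in np.arange(.03,.125,.005):
        b=Y[abs(Y[:,1]-y)<.0025]
        if len(b): print(" y%.3f z%.4f x %.4f..%.4f n%d"%(y,b[:,2].max(),b[:,0].min(),b[:,0].max(),len(b)))
go([.561,.05,.2],-.107)
E
```

```text
top jam_c [198.2 206.8] 0.72 [0.6833 0.2453 0.0377]
top jam_c [353.5 295.2] 0.51 [ 0.4465 -0.0807  0.5436]
scene pickup [335.2 209. ] 0.56 [0.5603 0.0428 0.082 ]
scene jam_c [247.  209.5] 0.85 [ 0.4943 -0.1277  0.0461]
scene jam_c [365.5 179.3] 0.81 [0.5305 0.111  0.1205]
scene jam_c [454.7 257.2] 0.63 [0.7006 0.2507 0.0432]
 y0.030 z0.0797 x 0.5381..0.5838 n58
 y0.035 z0.0823 x 0.5351..0.5853 n70
 y0.040 z0.0852 x 0.5365..0.5860 n65
 y0.045 z0.0864 x 0.5372..0.5862 n57
 y0.050 z0.0841 x 0.5352..0.5871 n49
 y0.055 z0.0839 x 0.5383..0.5879 n50
 y0.060 z0.0872 x 0.5397..0.5878 n69
 y0.065 z0.0896 x 0.5363..0.5883 n63
 y0.070 z0.0907 x 0.5385..0.5897 n63
 y0.075 z0.0899 x 0.5381..0.5897 n56
 y0.080 z0.0884 x 0.5395..0.5909 n40
 y0.085 z0.0923 x 0.5409..0.5910 n77
 y0.090 z0.0943 x 0.5402..0.5920 n71
 y0.095 z0.0963 x 0.5411..0.5923 n65
 y0.100 z0.0968 x 0.5431..0.5934 n55
 y0.105 z0.0945 x 0.5452..0.5937 n44
 y0.110 z0.0952 x 0.5479..0.6009 n5
 y0.115 z0.0841 x 0.6010..0.6023 n2
grasp [ 0.481  -0.1231  0.2248] tool x [ 0.213 -0.977 -0.001] y [-0.977 -0.213  0.003] shift [-0.152  -0.1152  0.0245] roll 0.3218 j6 0.14 t 12.0 F [ 0.2  0.2 -1.1]
```

Only the scene view sees the feeder: the stop prop is centred at about (0.560, 0.0425). Moving there.

>>> move_arm(commands=[[-0.145, -0.115, 0.0, 0.322], [-0.145, -0.115, 0.0, 0.322], [-0.145, -0.115, 0.0, 0.322], [-0.145, -0.115, 0.0, 0.322], [-0.145, -0.115, 0.0, 0.322], [-0.145, -0.115, 0.0, 0.322], [-0.145, -0.115, 0.0, 0.322]], grip=1)

```text
time: 12.7
eef_pos: [0.5629, 0.0426, 0.3895]
orientation: [2.097, -2.336, -0.001]
force: [1.0, -0.0, 0.8]
opening: 0.0868
gripper_force: 0.0
```

```bash
python3 - <<'E'
from h import *
go([.56,.0425,.0815],-.107)
E
```

```text
grasp [0.5625 0.0425 0.2255] tool x [-0.107 -0.994  0.001] y [-0.994  0.107  0.002] shift [1.00e-04 2.20e-03 1.44e-01] roll -0.0005 j6 -0.47 t 12.7 F [ 1.  -0.   0.8]
```

>>> move_arm(commands=[[0, 0.002, 0.04, 0], [0, 0.002, 0.08, 0], [0, 0.002, 0.11, 0], [0, 0.002, 0.12, 0], [0, 0.002, 0.13, 0], [0, 0.002, 0.135, 0], [0, 0.002, 0.135, 0]])

```text
time: 13.4
eef_pos: [0.5615, 0.0432, 0.256]
orientation: [-2.099, 2.337, -0.001]
force: [0.3, -0.7, -0.1]
opening: 0.0873
gripper_force: 0.0
```

```bash
python3 - <<'E'
from h import *
go([.56,.0425,.0815],-.107)
p=imaging.get_image('scene'); save('c5.png',cv2.resize(p['color'][130:280,280:480],None,fx=3,fy=3,interpolation=cv2.INTER_CUBIC))
E
```

```text
grasp [0.5616 0.0432 0.092 ] tool x [-0.107 -0.994 -0.   ] y [-0.994  0.107 -0.001] shift [0.0009 0.0016 0.0105] roll -0.0003 j6 -0.47 t 13.4 F [ 0.3 -0.7 -0.1]
```

View pics/c5.png

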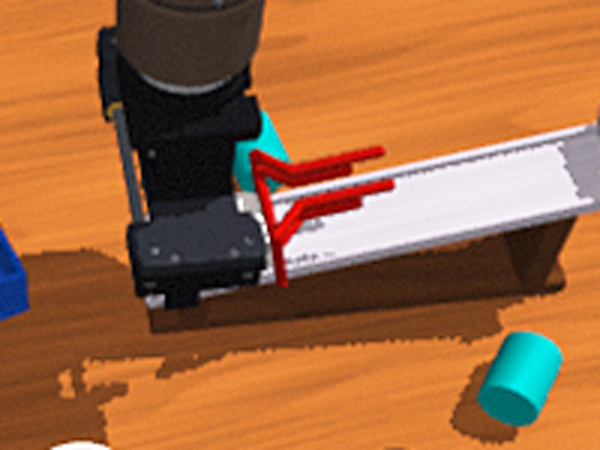

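The fingers straddle the first prop, the body is clear down-slope of the gauge, and no force shows. Down the last centimetre.

>>> move_arm(commands=[[0.001, 0.0015, 0.004, 0], [0.001, 0.0015, 0.008, 0], [0.001, 0.0015, 0.01, 0], [0.001, 0.0015, 0.01, 0]])

```text
time: 13.85
eef_pos: [0.5595, 0.0425, 0.2452]
orientation: [2.099, -2.337, -0.0]
force: [-0.6, 0.0, -0.1]
opening: 0.0873
gripper_force: 0.0
```

>>> move_arm(commands=[[0, 0, 0, 0], [0, 0, 0, 0], [0, 0, 0, 0], [0, 0, 0, 0], [0, 0, 0, 0], [0, 0, 0, 0]], grip=0.4, grip_force=15)

```text
time: 14.45
eef_pos: [0.5597, 0.0425, 0.2455]
orientation: [-2.099, 2.337, -0.0]
force: [-0.4, 0.3, -0.0]
opening: 0.0505
gripper_force: 15.0
```

>>> move_arm(commands=[[0, 0, -0.005, 0], [0, 0, -0.015, 0], [0, 0, -0.03, 0], [0, 0, -0.05, 0], [0, 0, -0.08, 0], [0, 0, -0.12, 0], [0, 0, -0.14, 0], [0, 0, -0.14, 0]])

```text
time: 15.25
eef_pos: [0.5601, 0.0426, 0.3902]
orientation: [-2.095, 2.33, -0.007]
force: [-1.0, -0.2, -1.4]
opening: 0.0499
gripper_force: 15.0
```

```bash
python3 - <<'E'
from h import *
go([.4925,-.314,.21],.138)
E
```

```text
grasp [0.5616 0.043  0.2263] tool x [-0.106 -0.994 -0.003] y [-0.994  0.106 -0.009] shift [0.3623 0.0309 0.0148] roll -0.2444 j6 -0.47 t 15.25 F [-1.  -0.2 -1.4]
```

>>> move_arm(commands=[[0.362, 0.03, 0, -0.244], [0.362, 0.03, 0, -0.244], [0.362, 0.03, 0, -0.244], [0.362, 0.03, 0, -0.244], [0.362, 0.03, 0, -0.244], [0.362, 0.03, 0, -0.244], [0.362, 0.03, 0, -0.244], [0.362, 0.03, 0, -0.244]])

```text
time: 16.05
eef_pos: [0.4896, -0.3176, 0.3843]
orientation: [2.363, -2.069, -0.003]
force: [-0.5, -0.2, -1.2]
opening: 0.0497
gripper_force: 15.0
```

>>> move_arm(commands=[[0, 0, 0, 0], [0, 0, 0, 0], [0, 0, 0, 0]])

```text
time: 16.35
eef_pos: [0.4914, -0.313, 0.3852]
orientation: [-2.37, 2.062, 0.001]
force: [0.6, -0.3, -0.8]
opening: 0.0499
gripper_force: 15.0
```

```bash
python3 - <<'E'
from h import *
np.set_printoptions(precision=4,suppress=True)
go([.4925,-.314,.047],.138)
p=imaging.get_image('top')
img=p["color"];hsv=cv2.cvtColor(img,cv2.COLOR_RGB2HSV)
v,u=np.mgrid[:480,:640]; X=W(p,u,v,p["range_z"])
for q in["rackprop1_c","rackprop2_c","rack","seat"]:
    for r in finder.pinpoint(p,q)[:2]:
        print(q,round(r["p"],2),at(p,r["uv"]))
p=imaging.get_image('scene'); save('c6.png',np.hstack([cv2.resize(q['color'][a:a+150,b:b+130],None,fx=3,fy=3,interpolation=cv2.INTER_CUBIC) for q,a,b in((p,150,80),(p,160,260))]))
E
```

```text
grasp [ 0.4913 -0.3129  0.2212] tool x [ 0.138 -0.99  -0.001] y [-0.99  -0.138  0.   ] shift [ 0.0013 -0.0011  0.1742] roll 0.0005 j6 0.43 t 16.35 F [ 0.6 -0.3 -0.8]
rackprop1_c 0.55 [ 0.4736 -0.2817  0.3765]
rackprop2_c 0.69 [ 0.4858 -0.2837  0.29  ]
rackprop2_c 0.62 [ 0.485  -0.3033  0.2165]
rack 0.76 [ 0.4937 -0.3471  0.0346]
seat 0.46 [ 0.4953 -0.3207  0.0153]
```

View pics/c6.png

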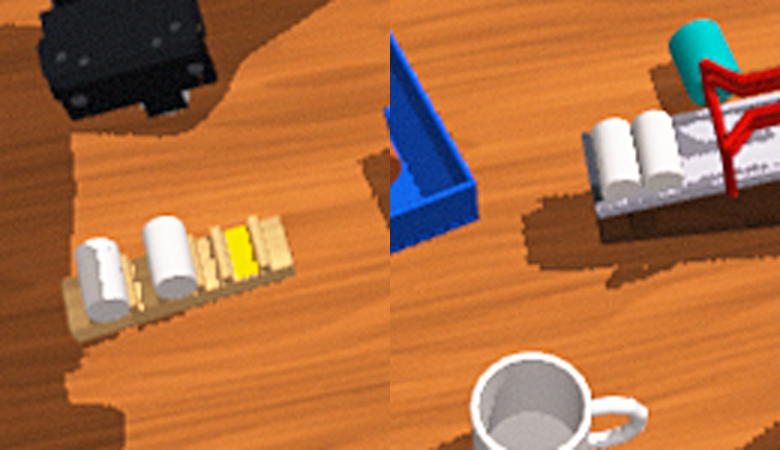

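Two white props remain in the feeder at the stop, and the third is in the gripper above the yellow groove. Lowering.

>>> move_arm(commands=[[0.001, -0.001, 0.05, 0], [0.001, -0.001, 0.1, 0], [0.001, -0.001, 0.14, 0], [0.001, -0.001, 0.155, 0], [0.001, -0.001, 0.162, 0], [0.001, -0.001, 0.165, 0], [0.001, -0.001, 0.165, 0], [0.001, -0.001, 0.165, 0]])

```text
time: 17.45
eef_pos: [0.4928, -0.3152, 0.2219]
orientation: [-2.368, 2.063, -0.004]
force: [-0.2, 0.3, -0.2]
opening: 0.0498
gripper_force: 15.0
```

```bash
python3 - <<'E'
from h import *
np.set_printoptions(precision=4,suppress=True)
go([.4925,-.314,.047],.138)
p=imaging.get_image('scene')
save('c7.png',cv2.resize(p['color'][150:300,80:230],None,fx=4,fy=4,interpolation=cv2.INTER_CUBIC))
E
```

```text
grasp [ 0.4933 -0.3154  0.0579] tool x [ 0.137 -0.991  0.001] y [-0.991 -0.137 -0.003] shift [-0.0015  0.0006  0.0109] roll -0.0007 j6 0.43 t 17.45 F [-0.2  0.3 -0.2]
```

View pics/c7.png

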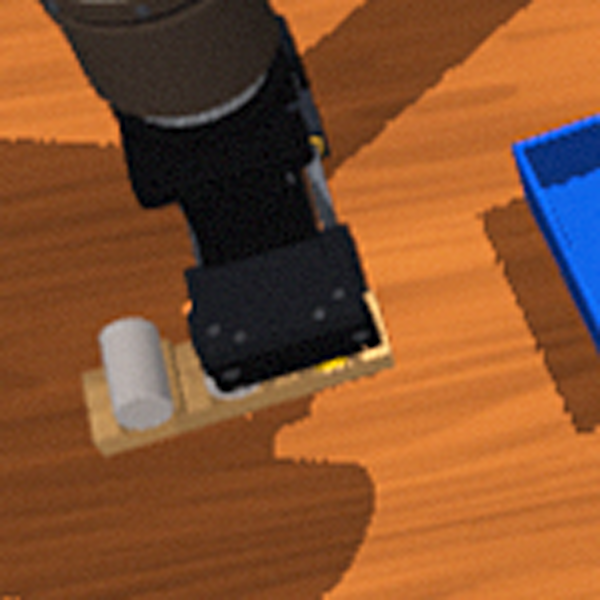

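The gripper is over the groove and the neighbours are untouched. I'll creep down to contact.

>>> move_arm(commands=[[-0.0012, 0.0006, 0.003, 0], [-0.0012, 0.0006, 0.006, 0], [-0.0012, 0.0006, 0.008, 0], [-0.0012, 0.0006, 0.009, 0], [-0.0012, 0.0006, 0.009, 0], [-0.0012, 0.0006, 0.009, 0]])

```text
time: 18.1
eef_pos: [0.4915, -0.314, 0.2114]
orientation: [2.368, -2.064, -0.0]
force: [0.5, -0.3, -1.3]
opening: 0.05
gripper_force: 15.0
```

>>> move_arm(commands=[[0, 0, 0.001, 0], [0, 0, 0.002, 0], [0, 0, 0.002, 0]])

```text
time: 18.4
eef_pos: [0.4916, -0.314, 0.2109]
orientation: [2.369, -2.063, 0.001]
force: [-2.2, 2.6, 7.7]
opening: 0.0495
gripper_force: 15.0
```

```bash
python3 - <<'E'
from h import *
go([.4925,-.314,.0463],.138)
E
```

```text
grasp [ 0.4917 -0.3141  0.0469] tool x [ 0.137 -0.991  0.001] y [-0.991 -0.137 -0.   ] shift [-0.     -0.0008  0.0006] roll -0.0004 j6 0.43 t 18.4 F [-2.2  2.6  7.7]
```

It has seated at the expected height, so I release and retreat.

>>> move_arm(commands=[[0, -0.0006, -0.001, 0], [0, -0.0006, -0.001, 0]], grip_force=5)

```text
time: 18.6
eef_pos: [0.4921, -0.3138, 0.2108]
orientation: [2.368, -2.064, 0.0]
force: [-2.3, 1.9, 3.8]
opening: 0.0497
gripper_force: 5.0
```

>>> move_arm(commands=[[0, 0, 0, 0], [0, 0, 0, 0], [0, 0, 0, 0], [0, 0, 0, 0], [0, 0, 0, 0]], grip=0.8)

```text
time: 19.1
eef_pos: [0.4921, -0.3139, 0.2103]
orientation: [2.368, -2.064, -0.0]
force: [-0.7, -0.1, 0.7]
opening: 0.069
gripper_force: 0.0
```

>>> move_arm(commands=[[0, 0, -0.01, 0], [0, 0, -0.04, 0], [0, 0, -0.09, 0], [0, 0, -0.14, 0], [0, 0, -0.19, 0], [-0.05, 0.0, -0.22, 0], [-0.1, 0.05, -0.22, 0], [-0.15, 0.1, -0.22, 0]])

```text
time: 19.9
eef_pos: [0.4084, -0.2067, 0.4313]
orientation: [-2.367, 2.063, -0.004]
force: [-0.5, 1.5, -0.1]
opening: 0.0698
gripper_force: 0.0
```

```bash
python3 - <<'E'
from h import *
np.set_printoptions(precision=4,suppress=True)
ims={n:imaging.get_image(n) for n in("top","scene")}
for n,p in ims.items():
    v,u=np.mgrid[:480,:640]; X=W(p,u,v,p["range_z"])
    # rack-frame white tops
    c,s=np.cos(.138),np.sin(.138); d=X[...,:2]-[.499,-.3586]
    a=d[...,0]*c+d[...,1]*s; b=-d[...,0]*s+d[...,1]*c
    for y in(-.045,0,.045):
        m=(abs(a)<.035)&(abs(b-y)<.016)&(X[...,2]>.036)&(X[...,2]<.06)
        if m.any(): print(n,y,m.sum(),"a",a[m].min(),a[m].max(),"b",b[m].mean(),"z",X[...,2][m].max())
t=ims["top"]["color"][180:360,120:520];s_=ims["scene"]["color"][150:350,90:490]
save("c8.png",np.vstack([cv2.resize(k,None,fx=1.45,fy=1.45) for k in(t,s_)]))
E
```

```text
top -0.045 156 a -0.003619119167552886 0.026848794425017336 b -0.04323091186040356 z 0.04925412690535724
top 0 156 a -0.0063175677688784545 0.025479408104087727 b 0.0014719583051591228 z 0.04831049186447389
top 0.045 24 a 0.0031275626895724004 0.02136492882834648 b 0.03672590407755397 z 0.04755112997644462
scene -0.045 315 a -0.025545944752969615 0.027456854162575792 b -0.04140810208993665 z 0.0495486440848899
scene 0 304 a -0.027589514043213432 0.02546208650463311 b 0.0033530995666813347 z 0.049685057786622244
scene 0.045 293 a -0.025420958251520825 0.026321507383107023 b 0.04806926116665786 z 0.049720649934633654
```

View pics/c8.png

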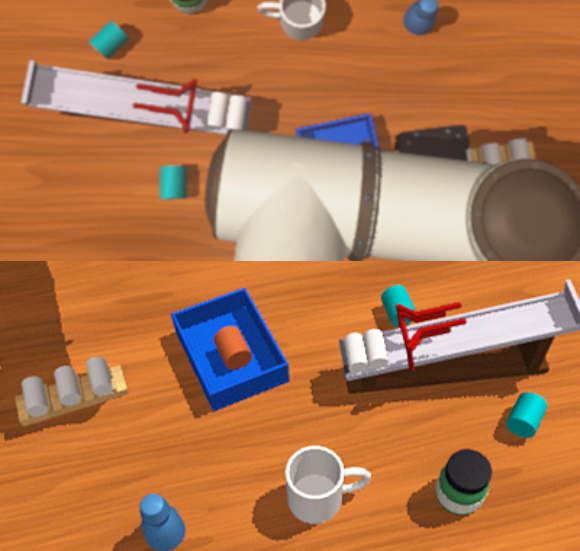

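The terracotta prop is in the tray at about (233,347), and all three rack grooves are filled and aligned. Two white props rest at the stop, at about (355,352) and (376,348), and nothing else has moved. Handing in.

>>> move_arm(commands=[[0, 0, 0, 0], [0, 0, 0, 0], [0, 0, 0, 0]])

```text
time: 20.3
eef_pos: [0.4101, -0.2082, 0.4298]
orientation: [-2.368, 2.065, -0.0]
force: [0.2, 0.5, -0.8]
opening: 0.0698
gripper_force: 0.0
```

```bash
python3 -c "
from h import *
print(order.finish_job())"
```

```text
the job is handed in; nothing more can be done
None
```

I handed the job in at about 20 s: the terracotta prop is in the blue tray, the first white prop is in the yellow-marked groove within about 1 mm of its neighbours' alignment, and the other two white props rest at the feeder stop; the hand-in returned no verdict.

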